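# Turn the spice carousel until the pepper mill is at the front

### The arm

A 7-joint arm with a two-finger parallel gripper is mounted at the origin on a cart in front of the work surface, level with it; the furniture and walls round the work are solid. World frame = base frame: x ahead of the robot, y to its left, z up, the work surface at z = 0. Lengths are in m, angles in rad, forces in N, time in s.
With the tool pointing down it reaches from about 0.4 to 0.85 m from the base axis. Payload 10.4 kg.
Tool frame: the origin (TCP) lies where the fingers leave the gripper's body, on its centre line; the fingertips stand 73 mm ahead of it and the grasp point (between the pads) lies 54 mm ahead of it; z points along the fingers, y is the line along which they close (so a half turn about z gives the same grasp; the last joint's range is limited). The gripper opens to 85 mm and grips with 20 to 120 N. Pads are 22 mm wide; open, the fingers measure 114 mm over their backs; the gripper's body (76 mm by 85 mm) begins 54 mm behind the grasp point. The pads swing forward as they close: fully open they stand 13 mm farther back than shut.
Start: joints at [1.319, 0.332, -0.065, 1.46, 0.022, 1.35, -0.088], TCP at [0.142, -0.609, 0.304] pointing down, gripper open.
Joint ranges: [-2.6, 2.6], [-0.5, 2.12], [-1.47, 1.34], [0.16, 2.42], [-1.27, 4.41], [0.06, 2.06], [-2.6, 2.6]. Speed limits (rad/s): [2.22, 2.22, 2.79, 2.79, 3.14, 3.14, 3.14].

### API

Orientations are given as a unit quaternion [x, y, z, w].
In Python, from workcell import manip, camera gives the robot as it stands. The module is installed in compiled form; this text tells all that it offers.
- The arm moves only by the shell command python3 -m creep 'ROWS' [OPENING] [FORCE]. ROWS is JSON, a list of rows, each a list of 2 entries, a list of its own where there are three numbers: the shift along the tool's x, y, z in mm, then the turn about the tool's z in rad. In form: [[[tx, ty, tz], twist], ...]. A call has 1 to 5 rows; each row is the pose to reach, as a shift and turn from the pose commanded when the call began, along the tool's axes at that moment; what a row does not reach only later rows make up. A row lasts 1/12 s, in which the tool goes at most 41.7 mm and 7.16 degrees, less where a joint would pass 70% of its speed; a pose out of reach is approached as far as the arm can. A call with a gripper value outside its range is refused whole. OPENING is the opening, from 0 (shut) to 1 (fully open), set as the call begins (- or left out, the last holds). The fingers move at their own pace and stop on an object; FORCE is the grip in N (left out, the last holds). Time passes only in rows, so rows that repeat a pose let the fingers close. It gives the time, the measured TCP pose, the force, the opening and the grip force at its end, in the units of the state.
- manip.get_obs(): the state, without advancing time (a new reading comes with each control period).
- camera(name): name is "scene" or "top" or "wrist"; returns a dict with "pixels" (400x640x3 uint8, red, green, blue), "z_map" (400x640 float32, m along the optical axis (not along the pixel's ray), 0 where there is no reading), "fx", "fy", "cx", "cy" (pixels), "extrinsics" (4x4, takes a point from world to camera coordinates). Camera axes: x right, y down, z forward; pixel columns grow to the right and rows downward; lengths in m; the calibration is good to about 2 mm. A picture is of the moment at which its call begins.
- manip.hand_in(): hands the job in; it is judged then, once.
The state is a dict: "clock": time; "joint_pos": joint angles; "joint_velocities": joint speeds; "tau": joint torques, N m; "position": TCP position; "ee_rot": TCP orientation; "ft_force": force on the tool from outside, world axes, zero at the start; "torque": the same for the moment, N m; "grip_width": opening from 0.0 (shut) to 1.0 (fully open); "grasp_force": force on a finger pad.
Only numpy, scipy, OpenCV 4.12 (cv2) and the standard library are available. Lean on these libraries where they do the work, as an engineer would, in place of code of your own. Each camera call takes 0.05 s, during which the arm holds its last target. There are 200 camera calls.

### The job

Turn the wooden spice carousel by gently pushing its rim handles round with the fingertips, without gripping them, until the tall dark pepper mill stands at the front, squarely in line with the metal tongue that sticks out from under the disc; then leave the carousel standing still. Do not touch the mill, the shaker or the jars: they ride round upright in their places. Leave the vegetables beside it alone.

Things in the scene. Friction and masses are not known exactly. Their poses are not given: they have to be found in the camera images.
- stand: Fixed dark foot (170 mm in diameter) of the round wooden spice carousel. Origin: on the carousel's axis, at worktop level; z up. A flat metal tongue, 24 mm wide, 5 mm thick, lies on the worktop and runs from the foot along the stand's own -x axis to 175 mm from the axis, roughly towards the robot (up to 0.45 rad off): it marks the front. The disc turns above it.
- tongue_tip (a point): Outer end of the flat metal tongue that marks the front, 175 mm from the carousel's axis, 5 mm above the worktop.
- disc (a joint): How far the disc has turned since the start, rad, counter-clockwise seen from above positive (0 at the start, however the disc stands then); stops at +-6.2. It turns with light friction (about 1 N at a handle) and stays where it is left when moved slowly.
- disc_top (a point): Centre of the disc's flat top face, 50 mm above the worktop. Disc: light wood, 240 mm in diameter, underside 35 mm above the worktop, low edge to 58 mm. Its edge and six handles are what may be pushed.
- handle0 (a point): Point on the axis of one rim handle, 148 mm from the carousel's axis, 44 mm up. Six alike stick out level and radially from the rim, 60 degrees apart, like those of a ship's wheel: 12 mm thick, an 18 mm ball at the end, from 120 to 169 mm from the axis, free below. This one stands 30 degrees counter-clockwise (from above) of the mill's place.
- seat (a point): The mill's place: point on the disc's top face, 55 mm from the axis, where the mill stands at the start. It turns with the disc.
- mill_mid (a point): Centre (half-way up) of the pepper mill: dark turned wood, waisted, the tallest thing on the carousel, 58 mm in diameter, 170 mm tall, loose, standing on the disc.
- salt_shaker_mid (a point): Centre (half-way up) of the salt shaker, clear with grey lid, 44 mm in diameter, 90 mm tall; loose, standing on the disc about 58 mm from the axis at a quarter turn or half turn from the mill.
- spice_1_mid (a point): Centre (half-way up) of the spice jar with red cap, 45 mm in diameter, 106 mm tall; loose, standing on the disc about 58 mm from the axis at a quarter turn or half turn from the mill.
- spice_3_mid (a point): Centre (half-way up) of the spice jar with red cap, 45 mm in diameter, 106 mm tall; loose, standing on the disc about 58 mm from the axis at a quarter turn or half turn from the mill.
- onion_mid (a point): Centre of the red onion, 84 mm wide, 82 mm tall; loose on the worktop to the left of the carousel. A bystander.
- garlic_mid (a point): Centre of the garlic bulb, 55 mm wide and tall; loose on the worktop to the left of the carousel. A bystander.
- tomato_mid (a point): Centre of the tomato, 65 mm wide, 66 mm tall; loose on the worktop to the left of the carousel. A bystander.
There are look-alikes about, which are no part of the job. What is meant by the part that bears salt_shaker_mid is not purple, and is the smaller of those in its own colour.

How it is judged:
By the outcome, as a careful person would: the job done as asked, in the order asked, and still so for the second after the job is handed in, with the robot touching nothing.
It also fails if it takes over 56 s, if anything falls off the work surface, if the arm or the gripper's body presses on something with over 40 N, if the wrist force passes 120 N, or if a joint passes its speed limit or range.

## Working session

There is one attempt and no reset: what is moved stays moved. The work goes in short steps, Python scripts to look and compute and a shell command to move; the robot and the scene stay as the last step left them, time stands still between calls to the robot, and variables do not carry over. Pictures are saved under pics/ and viewed, at most 10 in all, crops included, and the job is handed in when it is done.

```bash
mkdir -p pics; cat > h.py <<'E'
import numpy as np,cv2
from workcell import manip,camera
def snap(n,f):
    c=camera(n); np.savez(f'pics/{f}.npz',**c); cv2.imwrite(f'pics/{f}.png',c['pixels'][:,:,::-1]); return c
def load(f): return dict(np.load(f'pics/{f}.npz'))
def world(c):
    z=c['z_map'];v,u=np.mgrid[:400,:640]
    P=np.stack([(u-c['cx'])/c['fx']*z,(v-c['cy'])/c['fy']*z,z],-1)
    E=c['extrinsics'];return (P-E[:3,3])@E[:3,:3]
E
python3 - <<'E'
from h import *
snap('top','t0');snap('scene','s0');o=manip.get_obs();print(o)
a=cv2.imread('pics/t0.png');b=cv2.imread('pics/s0.png')
E
```

```text
{'clock': 0.1, 'joint_pos': array([ 1.31940551,  0.33279624, -0.06469019,  1.46085488,  0.0216176 ,
        1.34988954, -0.0885266 ]), 'joint_velocities': array([-0.00051422, -0.00061736, -0.00192679, -0.00158315,  0.00252125,
        0.00071413,  0.00023799]), 'tau': array([ 1.82289587e-03, -6.26748276e+01,  4.93363990e-02, -3.92435575e+01,
        1.61586801e-02,  6.92199872e-03, -3.60658430e-05]), 'position': array([ 0.14168692, -0.60848167,  0.30320435]), 'ee_rot': array([ 9.93464516e-01,  1.14139669e-01, -1.09449651e-04, -6.16409244e-04]), 'ft_force': array([-0.08239977, -0.37785997, -0.29039283]), 'torque': array([-0.01620883, -0.03782979,  0.05958891]), 'grasp_force': 0.0, 'grip_width': 1.0018646158680384}
```

View pics/t0.png

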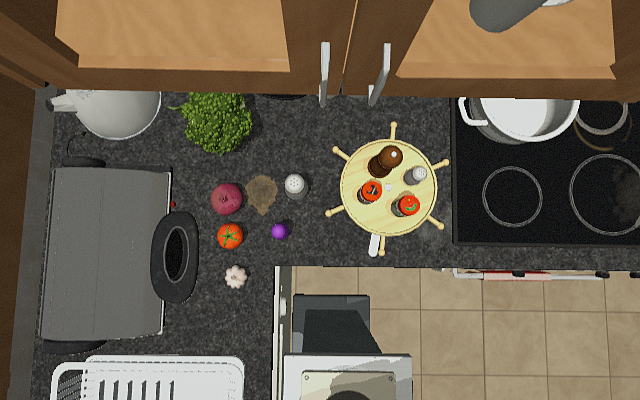

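View pics/s0.png

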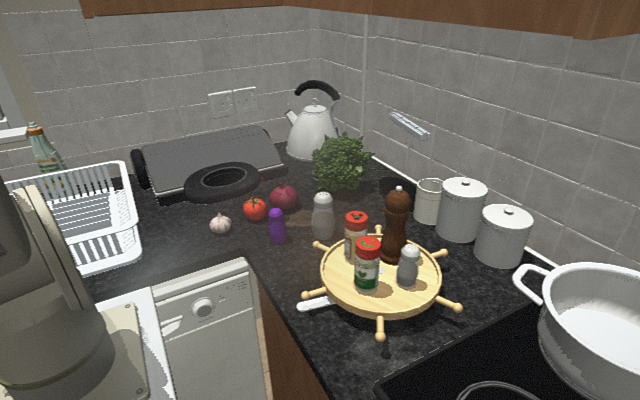

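The top view shows the disc at about (389,187), the tongue at (374,244) and the mill at (385,160), at the back. Shaker candidates are the one on the disc (417,175), the larger one on the worktop (295,184) and the purple one (280,231). The one on the disc is meant. The next crop checks this while I measure.

```bash
python3 - <<'E'
from h import *
c=load('t0');W=world(c);p=c['pixels']
E=c['extrinsics'];print('cam',-E[:3,:3].T@E[:3,3],c['fx'])
x0,y0=320,110
cr=p[y0:265,x0:460][:,:,::-1];cv2.imwrite('pics/c0.png',cv2.resize(cr,None,fx=3.8,fy=3.8,interpolation=2))
z=W[...,2];R=np.zeros(z.shape,bool);R[110:265,320:460]=1
top=R&(abs(z-.05)<.012)
q=W[top];
# disc fit from rim
m=top.astype(np.uint8);m=cv2.morphologyEx(m,cv2.MORPH_OPEN,np.ones((9,9)))
m=cv2.morphologyEx(m,cv2.MORPH_CLOSE,np.ones((25,25)))
ys,xs=np.where(m>0);print('n',len(ys))
ct=max(cv2.findContours(m,0,1)[0],key=len)[:,0];pts=np.array([W[b,a] for a,b in ct])
A=np.c_[2*pts[:,:2],np.ones(len(pts))];s=np.linalg.lstsq(A,(pts[:,:2]**2).sum(1),rcond=None)[0]
C=s[:2];print('centre',C,'r',np.sqrt(s[2]+C@C))
for n,(u,v) in dict(h1=(393,126),h2=(446,163),h3=(437,228),h4=(382,251),h5=(329,213),h6=(337,150),tip=(373,253),mt=(394,155),sh=(418,173),knob=(388,187),onion=(227,198)).items():
    P=W[v,u];d=P[:2]-C;print(n,P.round(3),np.hypot(*d).round(3),np.degrees(np.arctan2(d[1],d[0])).round(1))
mm=R&(z>.17);print('mill top',W[mm].mean(0),mm.sum(),z[mm].max())
d=np.hypot(W[...,0]-C[0],W[...,1]-C[1])
t=R&(z<.02)&(d>.125)&(d<.18)&(p.min(2)>150)
q=W[t][:,:2]-C;a=np.degrees(np.arctan2(q[:,1],q[:,0]));print('tongue',t.sum(),np.median(a),q.mean(0))
h=R&(abs(z-.05)<.02)&(d>.155)&(d<.175);q=W[h][:,:2]-C;a=np.degrees(np.arctan2(q[:,1],q[:,0]));print(np.sort(a).round(0))
E
```

```text
cam [0.44919257 0.09502873 0.96167474] 373.71780735268067
n 7141
centre [ 0.56728376 -0.0859886 ] r 0.11520224346316058
h1 [ 0.723 -0.104  0.052] 0.157 -6.5
h2 [ 0.631 -0.235  0.053] 0.162 -66.8
h3 [ 0.471 -0.228 -0.003] 0.172 -124.0
h4 [ 0.413 -0.075  0.053] 0.155 175.9
h5 [0.502 0.054 0.054] 0.154 114.8
h6 [0.659 0.036 0.052] 0.153 53.0
tip [ 0.405 -0.062  0.002] 0.164 171.4
mt [ 0.612 -0.069  0.221] 0.048 21.3
sh [ 0.59  -0.141  0.138] 0.059 -67.2
knob [ 0.569 -0.091  0.05 ] 0.005 -69.9
onion [0.533 0.299 0.071] 0.386 95.0
mill top [ 0.59158202 -0.04361501  0.30259131] 534 0.9616747367407193
tongue 163 170.6633173209558 [-0.14580011  0.02389376]
[-127. -127. -127. -127. -126. -126. -126. -126. -126. -126. -126. -125.
 -125. -125. -125. -125. -125. -125. -125. -124. -124. -124. -124. -124.
 -124. -124. -124. -123. -123. -123. -123. -123. -123. -122. -122. -122.
 -122. -122. -121.  -68.  -68.  -68.  -68.  -68.  -67.  -67.  -67.  -67.
  -67.  -67.  -67.  -66.  -66.  -66.  -66.  -66.  -66.  -66.  -66.  -65.
  -65.  -65.  -65.  -65.  -65.  -64.  -64.  -64.  -64.  -64.  -64.  -64.
  -64.  -63.  -63.  -63.  -63.  -63.  -62.   -9.   -9.   -9.   -9.   -9.
   -9.   -8.   -8.   -8.   -8.   -8.   -8.   -7.   -7.   -7.   -7.   -7.
   -7.   -7.   -6.   -6.   -6.   -6.   -6.   -6.   -6.   -5.   -5.   -5.
   -5.   -5.   -5.   -5.   -5.   -5.   -4.   -4.   -4.   -4.   50.   50.
   51.   51.   51.   51.   51.   52.   52.   52.   52.   53.   53.   53.
   53.   53.   54.   54.   54.   54.   54.   55.   55.   55.   55.   55.
   55.   56.   56.  111.  112.  112.  112.  112.  113.  113.  113.  113.
  114.  114.  114.  114.  114.  115.  115.  115.  115.  116.  116.  116.
  116.  117.  173.  173.  173.  173.  173.  174.  174.  174.  174.  174.
  175.  175.  175.  175.  175.  175.  176.  176.  176.  176.  176.  177.
  177.  177.  177.  178.  178.]
```

View pics/c0.png

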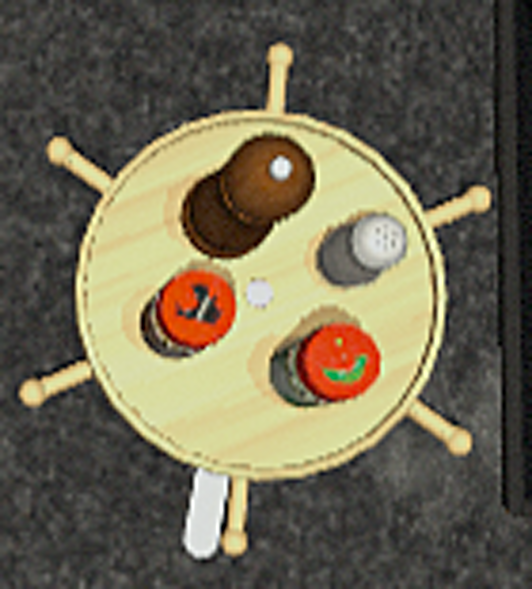

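The crop confirms the mill at the back left, the grey-lidded shaker on the disc, and the tongue just left of a handle at the front. Mill bearing is about 24°, tongue about 169°, so the disc must turn about +145° counter-clockwise. I'll push the left handle (114°) round the front with closed fingertips. First I swing over high.

```bash
python3 -m creep '[[[26,-26,0],0.1],[[53,-53,0],0.2],[[80,-80,0],0.229],[[107,-106,0],0.229],[[134,-133,0],0.229]]' 0 20
python3 - <<'E'
from h import *
c=load('t0');W=world(c);z=W[...,2]
for n,b in dict(bigsh=(170,205,280,310),purple=(220,242,268,292)).items():
    q=W[b[0]:b[1],b[2]:b[3]].reshape(-1,3);q=q[q[:,2]>.03];print(n,q.min(0).round(3),q.max(0).round(3))
C=np.array([.568,-.0895]);p=c['pixels'];d=np.hypot(W[...,0]-C[0],W[...,1]-C[1])
t=np.zeros(z.shape,bool);t[228:262,360:380]=1;t&=(z<.02)&(d>.125)&(p.min(2)>150)
q=W[t][:,:2];l=cv2.fitLine(q.astype(np.float32),cv2.DIST_L2,0,.01,.01).ravel();print('line',l,np.degrees(np.arctan2(l[1],l[0])),'mean',q.mean(0))
E
```

```text
clock: 0.52
position: [0.2427, -0.4471, 0.3036]
ee_rot: [1.0, -0.0, -0.0, -0.0]
ft_force: [0.4, -0.6, -0.5]
grip_width: 0.302
grasp_force: 0.0
bigsh [0.449 0.095 0.037] [0.589 0.163 0.962]
purple [0.438 0.095 0.031] [0.48  0.191 0.962]
line [ 0.9843937  -0.1759801   0.42216432 -0.0622736 ] -10.135699 mean [ 0.42216432 -0.0622736 ]
```

```bash
python3 -m creep '[[[20,-34,0],0],[[40,-68,0],0],[[60,-102,0],0],[[80,-136,0],0],[[100,-170,0],0]]'
python3 -m creep '[[[18,-35,0],0],[[36,-70,0],0],[[54,-105,0],0],[[72,-140,0],0],[[90,-175,0],0]]'
python3 - <<'E'
from h import *
c=load('t0');W=world(c)
for n,b in dict(bigsh=(170,205,280,310),purple=(220,242,268,292)).items():
    q=W[b[0]:b[1],b[2]:b[3]].reshape(-1,3);q=q[(q[:,2]>.03)&(q[:,2]<.3)];print(n,q.min(0).round(3),q.max(0).round(3),np.median(q,0))
print(manip.get_obs()['joint_pos'])
E
```

```text
clock: 0.93
position: [0.3425, -0.2769, 0.3038]
ee_rot: [1.0, -0.0, -0.0, 0.0]
ft_force: [1.0, -0.9, -0.1]
grip_width: 0.002
grasp_force: 0.0
clock: 1.35
position: [0.4324, -0.1019, 0.3039]
ee_rot: [1.0, -0.0, 0.0, 0.0]
ft_force: [1.4, -0.1, 0.0]
grip_width: -0.003
grasp_force: 0.0
bigsh [0.538 0.109 0.037] [0.589 0.163 0.123] [0.56008761 0.13493455 0.10995863]
purple [0.438 0.154 0.031] [0.48  0.191 0.092] [0.45886815 0.17010755 0.08300033]
[ 0.74785054 -0.04469635 -0.59379673  1.88179294 -0.02549967  1.2968209
 -1.40971365]
```

```bash
python3 -m creep '[[[21,-31,0],0],[[42,-62,0],0],[[63,-93,0],0],[[84,-124,0],0],[[105,-156,0],0]]'
python3 -m creep '[[[0,0,35],0],[[0,0,70],0],[[0,0,100],0],[[0,0,120],0],[[0,0,125],0]]'
python3 - <<'E'
from h import *
snap('top','t1');a=snap('wrist','w1')
t=cv2.imread('pics/t1.png')[110:270,270:460];w=cv2.imread('pics/w1.png')
t=cv2.resize(t,(475,400),interpolation=2);w=cv2.resize(w[:,160:480],None,fx=1,fy=1)
cv2.imwrite('pics/v1.png',np.hstack([t,w]))
E
```

```text
clock: 1.77
position: [0.5379, 0.0534, 0.3037]
ee_rot: [1.0, -0.001, -0.0, 0.0]
ft_force: [0.7, -0.0, 0.5]
grip_width: -0.001
grasp_force: 0.0
clock: 2.18
position: [0.5352, 0.0518, 0.1751]
ee_rot: [1.0, 0.0, -0.003, 0.0]
ft_force: [-0.6, -0.7, -0.1]
grip_width: -0.001
grasp_force: 0.0
```

View pics/v1.png

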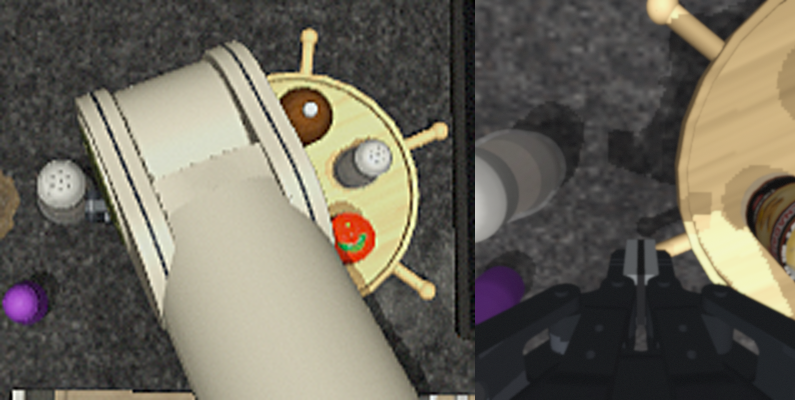

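```bash
python3 - <<'E'
from h import *
c=load('w1');W=world(c);E=c['extrinsics']
print('cam',-E[:3,:3].T@E[:3,3])
def pr(P): q=E[:3,:3]@P+E[:3,3];return (q[0]/q[2]*c['fx']+c['cx'],q[1]/q[2]*c['fy']+c['cy'])
o=manip.get_obs();t=o['position'];print(t,'tip',pr(t-[0,0,.073]),'tip later',pr(np.array([*t[:2],.03])))
for a in (54.3,114.3): 
    a=np.radians(a)
    for r in (.125,.16): print(pr(np.array([.568+r*np.cos(a),-.0895+r*np.sin(a),.044])))
for u,v in ((345,245),(355,243),(365,241)): print(W[v,u])
E
```

```text
cam [0.60739009 0.05030177 0.24600873]
[0.53676029 0.05210106 0.17825748] tip (np.float64(322.12860120258154), np.float64(256.6216645800596)) tip later (np.float64(323.2941499687601), np.float64(208.97328525062503))
(np.float64(391.36812723665855), np.float64(46.786404771315034))
(np.float64(343.24016307493645), np.float64(7.245933785971715))
(np.float64(363.0095661356208), np.float64(242.86167523828595))
(np.float64(317.2890145486757), np.float64(261.5747513768167))
[0.51622364 0.03710442 0.04680472]
[0.51852151 0.0304526  0.04859015]
[0.52018627 0.02376698 0.04901899]
```

```bash
python3 -m creep '[[[0,0,25],0],[[0,0,50],0],[[0,0,68],0],[[0,0,75],0],[[0,0,75],0]]'
cat > arc.py <<'E'
import sys,numpy as np
# shifts (tool x,y mm) between arc angles, fixed orientation
a0,st,n,r=map(float,sys.argv[1:5])
p=lambda a,r:np.array([568+r*np.cos(np.radians(a)),-89.5+r*np.sin(np.radians(a))])
for k in range(int(n)):
    s=a0+5*st*k; print(s,[[int(v) for v in np.round((p(s+st*i,r)-p(s,r))*[1,-1])] for i in range(1,6)],p(s+5*st,r).round(1))
E
python3 arc.py 102 3 10 148
```

```text
clock: 2.7
position: [0.5373, 0.052, 0.104]
ee_rot: [1.0, -0.0, -0.0, 0.0]
ft_force: [-1.0, 1.0, 0.7]
grip_width: 0.003
grasp_force: 0.0
102.0 [[-8, 2], [-15, 4], [-22, 7], [-29, 10], [-36, 13]] [500.8  42.4]
117.0 [[-7, 4], [-13, 8], [-20, 12], [-26, 17], [-32, 22]] [469.   20.5]
132.0 [[-6, 5], [-11, 11], [-16, 17], [-21, 23], [-25, 29]] [443.9  -8.9]
147.0 [[-4, 7], [-8, 13], [-11, 20], [-14, 28], [-17, 35]] [427.2 -43.8]
162.0 [[-2, 7], [-4, 15], [-5, 23], [-6, 30], [-7, 38]] [420.2 -81.8]
177.0 [[0, 8], [0, 15], [1, 23], [2, 31], [3, 39]] [ 423.2 -120.3]
192.0 [[2, 8], [4, 15], [7, 22], [10, 29], [13, 36]] [ 436.1 -156.7]
207.0 [[4, 7], [8, 13], [12, 20], [17, 26], [22, 32]] [ 458.  -188.5]
222.0 [[5, 6], [11, 11], [17, 16], [23, 21], [29, 25]] [ 487.4 -213.6]
237.0 [[7, 4], [13, 8], [20, 11], [28, 14], [35, 17]] [ 522.3 -230.3]
```

```bash
python3 -m creep '[[[-7,2,0],0],[[-15,4,0],0],[[-22,7,0],0],[[-29,10,0],0],[[-36,13,0],0]]'
python3 -m creep '[[[-7,4,0],0],[[-13,8,0],0],[[-20,12,0],0],[[-26,17,0],0],[[-32,22,0],0]]'
python3 - <<'E'
from h import *
snap('scene','s2');print(manip.get_obs()['position'])
E
```

```text
clock: 3.12
position: [0.5008, 0.0386, 0.1047]
ee_rot: [1.0, -0.0, 0.001, 0.0]
ft_force: [1.6, 0.5, 0.5]
grip_width: 0.0
grasp_force: 0.5
clock: 3.53
position: [0.4686, 0.0167, 0.1039]
ee_rot: [1.0, -0.0, -0.0, 0.0]
ft_force: [1.1, -1.0, 0.8]
grip_width: 0.0
grasp_force: 0.5
[0.46750627 0.01556665 0.1035509 ]
```

View pics/s2.png

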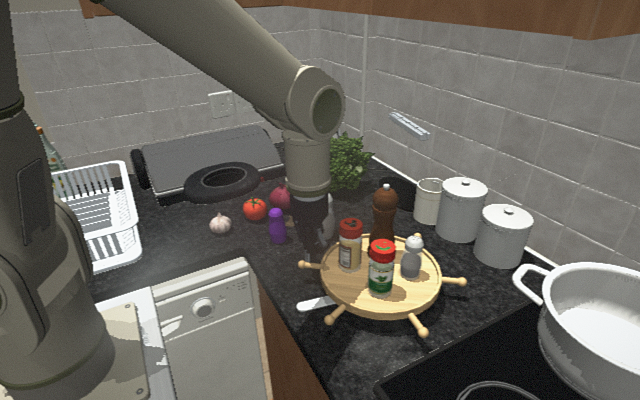

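The fingertip is against the left handle and the disc has turned, with everything on it upright. I'll continue the arc.

```bash
python3 -m creep '[[[-6,5,0],0],[[-12,10,0],0],[[-17,15,0],0],[[-23,20,0],0],[[-28,25,0],0]]'
python3 -m creep '[[[-4,7,0],0],[[-8,13,0],0],[[-11,20,0],0],[[-14,28,0],0],[[-17,35,0],0]]'
python3 -m creep '[[[-2,7,0],0],[[-4,15,0],0],[[-5,23,0],0],[[-6,30,0],0],[[-7,38,0],0]]'
```

```text
clock: 4.0
position: [0.4405, -0.0083, 0.1039]
ee_rot: [1.0, -0.0, -0.0, 0.0]
ft_force: [1.6, 0.1, -1.3]
grip_width: 0.0
grasp_force: 0.4
clock: 4.42
position: [0.4243, -0.0438, 0.1041]
ee_rot: [1.0, -0.0, 0.001, 0.0]
ft_force: [3.8, -0.4, -0.0]
grip_width: -0.0
grasp_force: 1.7
clock: 4.83
position: [0.4168, -0.0814, 0.1038]
ee_rot: [1.0, -0.0, -0.0, -0.0]
ft_force: [1.3, 0.6, -0.6]
grip_width: -0.0
grasp_force: 0.6
```

```bash
python3 -m creep '[[[0,8,0],0],[[0,15,0],0],[[1,23,0],0],[[2,31,0],0],[[3,39,0],0]]'
python3 -m creep '[[[2,8,0],0],[[4,15,0],0],[[7,22,0],0],[[10,29,0],0],[[13,36,0],0]]'
python3 -m creep '[[[4,7,0],0],[[8,13,0],0],[[12,20,0],0],[[17,26,0],0],[[22,32,0],0]]'
python3 - <<'E'
from h import *
snap('scene','s3');snap('top','t3')
a=cv2.imread('pics/s3.png')[100:400,240:560];b=cv2.imread('pics/t3.png')[100:270,300:470]
cv2.imwrite('pics/v3.png',np.hstack([cv2.resize(a,(427,400)),cv2.resize(b,(370,400)[::1])]))
E
```

```text
clock: 5.25
position: [0.4202, -0.1206, 0.1038]
ee_rot: [1.0, -0.0, -0.0, -0.0]
ft_force: [0.1, 1.0, -0.3]
grip_width: -0.001
grasp_force: 0.5
clock: 5.67
position: [0.4335, -0.1565, 0.1039]
ee_rot: [1.0, -0.0, -0.0, -0.0]
ft_force: [-0.1, 0.5, -0.6]
grip_width: 0.001
grasp_force: 0.5
clock: 6.08
position: [0.4558, -0.1883, 0.1039]
ee_rot: [1.0, -0.0, 0.0, -0.0]
ft_force: [1.8, 3.3, -0.8]
grip_width: -0.0
grasp_force: 1.4
```

View pics/v3.png

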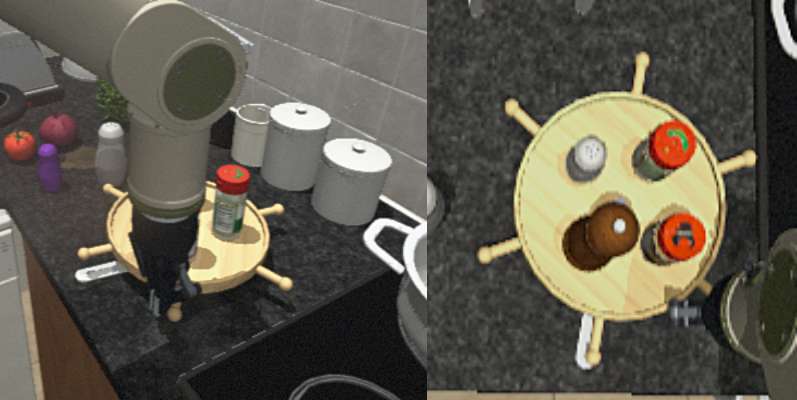

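The mill is now at the front left and everything is upright. Next I measure the handle angles.

```bash
cat >> h.py <<'E'
def phase(f):
    c=load(f);W=world(c);C=np.array([.568,-.0895]);D=W[...,:2]-C;r=np.hypot(D[...,0],D[...,1]);p=c['pixels'].astype(int)
    z=W[...,2];m=(abs(z-.046)<.014)&(r>.128)&(r<.166)&(p[...,0]-p[...,2]>35)
    a=np.degrees(np.arctan2(D[m][:,1],D[m][:,0]))
    ph=np.degrees(np.angle(np.exp(6j*np.radians(a)).mean()))/6
    print(f,'phase mod60',round(ph,2),m.sum(),np.histogram(a%360,bins=np.arange(0,361,20))[0])
    t=(z<.02)&(r>.125)&(r<.18)&(p.min(2)>150)&(W[...,0]<.47);q=W[t][:,:2]
    if t.sum()>20:
        l=cv2.fitLine(q.astype(np.float32),2,0,.01,.01).ravel();print('tongue',t.sum(),np.degrees(np.arctan2(-l[1],-l[0])) if l[0]>0 else np.degrees(np.arctan2(l[1],l[0])),np.degrees(np.arctan2(*(q.mean(0)-C)[::-1])))
    mm=(z>.2)&(z<.24)&(r<.12);print('mill top',W[mm].mean(0)-[*C,0],mm.sum())
E
python3 -c "
from h import *
phase('t0');phase('t3')"
python3 arc.py 222 2 4 151
```

```text
t0 phase mod60 -5.66 488 [ 0  0 81  0  0 81  0  0 82  0  0 83  0  0 79  0  0 82]
tongue 168 169.86429 169.42505722517862
mill top [0.0476498  0.02290625 0.20680206] 297
t3 phase mod60 -10.39 412 [ 0  0 79  0  0 80  0  0 83  0  0 14  0  0 80  0  0 76]
tongue 94 175.17543 167.66136926849802
mill top [-0.04661963  0.01969063  0.20987157] 355
222.0 [[4, 4], [7, 8], [11, 11], [15, 15], [19, 18]] [ 475.  -208.5]
232.0 [[4, 3], [9, 6], [13, 9], [17, 12], [22, 14]] [ 497.1 -222.8]
242.0 [[5, 2], [9, 5], [14, 7], [19, 9], [24, 10]] [ 521.3 -233.1]
252.0 [[5, 2], [10, 3], [15, 4], [20, 5], [26, 6]] [ 547. -239.]
```

```bash
sed -i 's/mm=(z>.2)&(z<.24)&(r<.12);print.*/mm=(z>.19)\&(z<.24)\&(r<.1)\&(p[...,0]-p[...,2]>15);q=W[mm][:,:2].astype(np.float32);(x,y),R=cv2.minEnclosingCircle(q);print("mill top",x-C[0],y-C[1],R,np.degrees(np.arctan2(y-C[1],x-C[0])),np.median(q,0)-C,len(q))/' h.py
python3 -c "
from h import *
phase('t0');phase('t3')"
```

```text
t0 phase mod60 -5.66 488 [ 0  0 81  0  0 81  0  0 82  0  0 83  0  0 79  0  0 82]
tongue 168 169.86429 169.42505722517862
mill top 0.04885359477996831 0.021871571660041805 0.02508438378572464 24.117883928266995 [0.0448763  0.02535287] 404
t3 phase mod60 -10.39 412 [ 0  0 79  0  0 80  0  0 83  0  0 14  0  0 80  0  0 76]
tongue 94 175.17543 167.66136926849802
mill top -0.038070064067840526 0.03300500404834747 0.024929983541369438 139.07620830927166 [-0.0403562   0.03701839] 408
```

The mill is at 139° and needs +30° more, so I push on slowly.

```bash
python3 -m creep '[[[4,4,0],0],[[7,8,0],0],[[11,11,0],0],[[15,15,0],0],[[19,18,0],0]]'
python3 -m creep '[[[4,3,0],0],[[9,6,0],0],[[13,9,0],0],[[17,12,0],0],[[22,14,0],0]]'
python3 -m creep '[[[4,2,0],0],[[8,4,0],0],[[11,5,0],0],[[13,6,0],0],[[14,6,0],0]]'
python3 -c "
from h import *
snap('top','t4');phase('t4');o=manip.get_obs();p=o['position'];print(p,np.degrees(np.arctan2(p[1]+.0895,p[0]-.568))+360)"
```

```text
clock: 6.6
position: [0.4746, -0.2061, 0.1039]
ee_rot: [1.0, 0.0, 0.0, 0.0]
ft_force: [0.3, 2.7, -1.0]
grip_width: 0.001
grasp_force: 0.8
clock: 7.02
position: [0.4963, -0.2205, 0.1038]
ee_rot: [1.0, -0.0, -0.0, 0.0]
ft_force: [-1.4, 0.7, -0.0]
grip_width: -0.001
grasp_force: 0.5
clock: 7.43
position: [0.5104, -0.2261, 0.1039]
ee_rot: [1.0, -0.0, -0.0, 0.0]
ft_force: [-0.8, -0.0, 0.5]
grip_width: 0.001
grasp_force: 0.4
t4 phase mod60 14.09 423 [79  0  0 81  0  0 81  0  0 83  0  0 17  0  0 82  0  0]
tongue 169 169.44821 169.43212515679468
mill top -0.048258166790008494 0.013929945647716518 0.02493644505739212 163.89896811364963 [-0.04998515  0.01832042] 416
[ 0.51039113 -0.22598923  0.10391981] 247.11654349332008
```

```bash
python3 -m creep '[[[3,1,0],0],[[6,2,0],0],[[9,3,0],0],[[11,4,0],0],[[12,4,0],0]]'
python3 -c "
from h import *
snap('top','t5');phase('t5')"
```

```text
clock: 7.9
position: [0.5225, -0.23, 0.1039]
ee_rot: [1.0, -0.0, 0.0, 0.0]
ft_force: [-1.1, 0.6, 0.5]
grip_width: -0.001
grasp_force: 0.4
t5 phase mod60 18.8 415 [57 20  0 71 11  0 67 17  0 62 20  0  2 10  0 50 28  0]
tongue 169 169.46263 169.4074819428122
mill top -0.04935995864868159 0.009442058622837063 0.024941284209489822 169.17072231470655 [-0.05171732  0.01415016] 414
```

```bash
python3 -m creep '[[[1,0,0],0],[[2,0,0],0],[[2,0,0],0],[[2,0,0],0]]'
python3 -m creep '[[[-3,0,0],0],[[-8,0,0],0],[[-14,3,0],0],[[-18,8,0],0],[[-20,12,0],0]]'
python3 -m creep '[[[0,0,-30],0],[[0,5,-65],0],[[0,15,-100],0],[[0,30,-135],0],[[0,50,-170],0]]'
python3 -m creep '[[[-20,30,0],0],[[-40,60,0],0],[[-60,85,0],0],[[-70,100,0],0],[[-70,100,0],0]]'
python3 -c "
from h import *
snap('top','t6');phase('t6');snap('scene','s6')
a=cv2.imread('pics/s6.png')[100:400,140:560];b=cv2.imread('pics/t6.png')[100:270,300:470]
cv2.imwrite('pics/v6.png',np.hstack([cv2.resize(a,(427,400)),cv2.resize(b,(370,370)+() if 0 else (370,400))]))"
```

```text
clock: 8.28
position: [0.5242, -0.2299, 0.104]
ee_rot: [1.0, -0.0, 0.0, 0.0]
ft_force: [-0.6, 0.2, -0.1]
grip_width: -0.001
grasp_force: 0.1
clock: 8.7
position: [0.5032, -0.2428, 0.1039]
ee_rot: [1.0, -0.0, -0.0, 0.0]
ft_force: [-0.6, -0.5, -0.5]
grip_width: 0.003
grasp_force: 0.0
clock: 9.12
position: [0.5039, -0.2916, 0.2761]
ee_rot: [1.0, 0.001, 0.0, 0.0]
ft_force: [1.6, -0.7, -0.2]
grip_width: -0.0
grasp_force: 0.0
clock: 9.53
position: [0.43, -0.397, 0.2737]
ee_rot: [1.0, -0.004, -0.001, 0.001]
ft_force: [-0.5, 0.4, 0.6]
grip_width: -0.003
grasp_force: 0.0
t6 phase mod60 19.5 492 [49 33  0 56 25  0 59 24  0 50 34  0 44 40  0 41 37  0]
tongue 168 169.5801 169.4452809291931
mill top -0.0496396832466125 0.009308462262153622 0.024694399908185005 169.37920555081706 [-0.05164997  0.0134365 ] 409
```

View pics/v6.png

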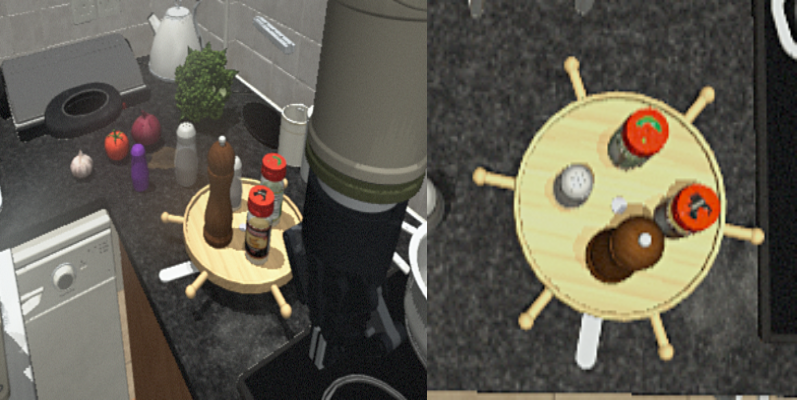

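The mill (base at about 610,260 in the right half) is in line with the tongue (588,340): mill 169.5°, tongue 169.5°. All items are upright and the arm is clear.

```bash
python3 -c "
from h import *
print(manip.hand_in())"
```

```text
the job is handed in; nothing more can be done
None
```

The job is handed in: the pepper mill stands at the front, in line with the tongue (both measured at about 169.5°), with the carousel still, everything on it upright, and the arm clear; the vegetables were not touched.

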